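# Tighten a monitor-arm foot in cross order

### The job

Bolt down the monitor-arm foot with the T-handle socket wrench from the blue stand: first turn the two bolts that are still finger-tight clockwise until their yellow stripes are about at the white half-way ticks, where the other two already stand, and only then tighten all four to the green ticks, fully home, in cross order (each bolt followed by the one opposite). Feel the socket onto each bolt head and turn it gently: do not press hard, do not force a bolt against its stop, and turn the bolts with the wrench only. Finally put the wrench back upright in its stand, let go of it, and leave the other things on the desk where they are.

Things in the scene. Friction and masses are not known exactly. Their poses are not given: they have to be found in the camera images.
- footplate: round dark steel foot plate, 180 mm across, 10 mm thick, fixed on the desk; tube stub 42 mm across in its middle, up to 26 mm above the desk. Origin: centre of its underside. Four bolts on a ring of 56 mm radius: bolt1 at the plate's +x, bolt2 +y, bolt3 -x, bolt4 -y (1 faces 3 across the ring, 2 faces 4). On the plate beside each bolt: a white tick (half way) and a green tick (fully tight)
- wrench: T-handle socket wrench, about 0.3 kg, upright. Origin: centre of the socket's lower end, z up. Red T bar 92 mm along its x, 20 mm thick along its y (grip across y), 103 to 127 mm above the origin; socket 33 mm across, 36 mm tall, its hole 18 mm deep with six teeth (3.2 mm wide, tips on a 19.8 mm circle), one facing the wrench's +x and one every 60 degrees; fits repeat every 60 degrees
- handle (a point): centre of the wrench's red T bar, 115 mm above the wrench's origin; same axes as the wrench
- stand_seat (a point): centre of the floor of the stand's round hole, 8 mm above the desk; the wrench's origin rests here. The stand is a blue block 70 x 70 x 34 mm fixed to the desk; the hole is 37 mm across and 26 mm deep, open at the top
- stapler: dark blue stapler lying on the desk, 132 x 30 x 46 mm, bystander; origin in the centre of its underside
- sticky_pad: yellow sticky note pad, 75 x 75 x 28 mm, bystander; origin in the centre of its underside
- glue_stick: upright yellow and blue glue stick, 26 mm thick, 92 mm tall, bystander; origin in the centre of its underside
- bolt1 (a joint): bolt1: flanged steel bolt, turned by its head about a vertical axis; value = clockwise turn (from above) in rad: 0 finger-tight (yellow stripe points away from the plate's centre), 0.5 half way (stripe at the white tick), 1.0 hard stop (stripe at the green tick). It needs about 0.08 Nm to turn and stays where it is left
- head1 (a point): centre of the top of bolt1's head, 28 mm above the desk. Top down: 3 mm round cone, 15 to 18.4 mm across (enters the socket at any angle, centres it), 11 mm with six lobes 26 mm across, 5.4 mm wide, 4 mm flange 37.6 mm across. An aligned socket goes down until its end is 14 mm above the desk, with 8 degrees of play each way; else it stops on the lobes at 25 mm. Lobe angle to the stripe: unknown
- bolt2 (a joint): bolt2: flanged steel bolt, turned by its head about a vertical axis; value = clockwise turn (from above) in rad: 0 finger-tight (yellow stripe points away from the plate's centre), 0.5 half way (stripe at the white tick), 1.0 hard stop (stripe at the green tick). It needs about 0.08 Nm to turn and stays where it is left
- head2 (a point): centre of the top of bolt2's head, 28 mm above the desk. Top down: 3 mm round cone, 15 to 18.4 mm across (enters the socket at any angle, centres it), 11 mm with six lobes 26 mm across, 5.4 mm wide, 4 mm flange 37.6 mm across. An aligned socket goes down until its end is 14 mm above the desk, with 8 degrees of play each way; else it stops on the lobes at 25 mm. Lobe angle to the stripe: unknown
- bolt3 (a joint): bolt3: flanged steel bolt, turned by its head about a vertical axis; value = clockwise turn (from above) in rad: 0 finger-tight (yellow stripe points away from the plate's centre), 0.5 half way (stripe at the white tick), 1.0 hard stop (stripe at the green tick). It needs about 0.08 Nm to turn and stays where it is left
- head3 (a point): centre of the top of bolt3's head, 28 mm above the desk. Top down: 3 mm round cone, 15 to 18.4 mm across (enters the socket at any angle, centres it), 11 mm with six lobes 26 mm across, 5.4 mm wide, 4 mm flange 37.6 mm across. An aligned socket goes down until its end is 14 mm above the desk, with 8 degrees of play each way; else it stops on the lobes at 25 mm. Lobe angle to the stripe: unknown
- bolt4 (a joint): bolt4: flanged steel bolt, turned by its head about a vertical axis; value = clockwise turn (from above) in rad: 0 finger-tight (yellow stripe points away from the plate's centre), 0.5 half way (stripe at the white tick), 1.0 hard stop (stripe at the green tick). It needs about 0.08 Nm to turn and stays where it is left
- head4 (a point): centre of the top of bolt4's head, 28 mm above the desk. Top down: 3 mm round cone, 15 to 18.4 mm across (enters the socket at any angle, centres it), 11 mm with six lobes 26 mm across, 5.4 mm wide, 4 mm flange 37.6 mm across. An aligned socket goes down until its end is 14 mm above the desk, with 8 degrees of play each way; else it stops on the lobes at 25 mm. Lobe angle to the stripe: unknown

How it is judged (in metres and radians):
On the way, in this order (a step that is already met when the one before it is completed fails the run):
1. first pass: all four bolts stand at about half way (0.38 to 0.72 rad) (value of joint bolt1 between 0.38 and 0.72 rad and value of joint bolt2 between 0.38 and 0.72 rad and value of joint bolt3 between 0.38 and 0.72 rad and value of joint bolt4 between 0.38 and 0.72 rad), for 0.1 s.
2. final pass: all four bolts are fully tight (above 0.92 rad) (value of joint each of bolt1, bolt2, bolt3, bolt4 above 0.92 rad), for 0.1 s.
At the end, for the whole second after the job is handed in: all four bolts are turned fully home (above 0.92 of the 1.0 rad to the stop), and the wrench stands upright (within 0.12 rad), at rest, on the floor of its stand's hole (within 6 mm sideways and 4 mm in height), let go (all of step 2 and horizontal distance between wrench and stand_seat below 0.006 m and z of wrench in the frame of stand_seat below 0.004 m and angle between wrench's own z axis and vertical below 0.12 rad and linear speed of wrench below 0.02 m/s); the robot touches nothing.
It fails at once if a bolt is turned past the half-way region (above 0.72 rad) while another is still below 0.38 rad (value of joint any of bolt1, bolt2, bolt3, bolt4 above 0.72 rad and value of joint any of bolt1, bolt2, bolt3, bolt4 below 0.38 rad).
It fails at once if final pass out of cross order: two neighbouring bolts are past 0.72 rad while both of their opposites are still below 0.8 rad ((value of joint each of bolt1, bolt2 above 0.72 rad and value of joint each of bolt3, bolt4 below 0.8 rad) or (value of joint each of bolt2, bolt3 above 0.72 rad and value of joint each of bolt4, bolt1 below 0.8 rad) or (value of joint each of bolt3, bolt4 above 0.72 rad and value of joint each of bolt1, bolt2 below 0.8 rad) or (value of joint each of bolt4, bolt1 above 0.72 rad and value of joint each of bolt2, bolt3 below 0.8 rad)).
It fails at once if the wrench presses on, or is forced against, a bolt or the foot plate with more than 45 N (contact force between wrench and footplate above 45 N).
It fails at once if the robot itself touches the foot plate or its bolts (over 1 N) (contact force between any of the fingers, the arm and footplate above 1 N).
It fails at once if a bystander is moved more than 20 mm (distance of any of stapler, sticky_pad, glue_stick from where it was at the start of the episode above 0.02 m).
It also fails if it takes over 72 s, if anything falls off the work surface, if the arm or the gripper's body presses on something with over 40 N, if the wrist force passes 120 N, or if a joint passes its speed limit or range.

### The arm

A 6-joint arm with a two-finger parallel gripper is mounted at the origin on a cart in front of the work surface, level with it; the furniture and walls round the work are solid. World frame = base frame: x ahead of the robot, y to its left, z up, the work surface at z = 0. Lengths are in m, angles in degrees, forces in N, time in s.
With the tool pointing down it reaches from about 0.275 to 0.975 m from the base axis. Payload 8.4 kg.
Tool frame: the origin (TCP) lies midway between the tips of the shut fingers; the grasp point (between the pads) lies 19 mm behind it; z points along the fingers, y is the line along which they close (so a half turn about z gives the same grasp; the last joint's range is limited). The gripper opens to 92 mm and grips with 3 to 60 N. Pads are 20 mm wide; open, the fingers measure 128 mm over their backs; the gripper's body (75 mm by 189 mm) begins 69 mm behind the grasp point.
Start: joints at [-64.481, 20.225, 93.587, -0, 66.188, -0.138], TCP at [0.271, -0.563, 0.215] pointing down, gripper open.
Joint ranges: [-150.9, 150.9], [-52.94, 120.26], [3.33, 152.33], [-74.26, 254.26], [0, 154.13], [-172.89, 172.89]. Speed limits (degrees/s): [127.2, 127.2, 159.86, 180, 180, 180].

### API

Orientations are given as [roll, pitch, yaw] about the fixed x, y, z axes, in that order (R = Rz(yaw) Ry(pitch) Rx(roll)).
In Python, from bench import env gives the robot as it stands. Calls block until the motion is done:
- env.move_to(position, orientation): joint-space move of the TCP to a pose.
- env.line_to(position, rotation=None, vel=0.15, until_force=None): straight line of the TCP; rotation=None keeps the orientation; vel is the mean speed in m/s. With until_force (N) it stops when the force on the tool has changed by that much, and returns True; else False.
- env.movej(angles): joint-space move.
- env.grip(opening): opening from 0.0 (shut) to 1.0 (fully open); the grip force is fixed at half the most; returns when the fingers have stopped.
- env.hold(seconds).
- env.solve_ik(position, orientation): joint angles nearest the present ones, or None.
- env.get_state(): the state.
- env.grab_frame(name): name is "side" or "top"; returns a dict with "frame" (480x640x3 uint8, blue, green, red), "range_z" (480x640 float32, m along the optical axis (not along the pixel's ray), 0 where there is no reading), "K" (3x3 intrinsics, pixels), "extrinsics" (4x4, takes a point from camera to world coordinates). Camera axes: x right, y up, looking along -z (the intrinsics and any distortion apply to the point x, -y, -z); pixel columns grow to the right and rows downward; lengths in m; the calibration is good to about 2 mm. A picture is of the moment at which its call begins.
A pose or a line that the arm cannot do raises env.IKError and nothing moves.
- env.sign_off(): hands the job in; it is judged then, once.
The state is a dict: "time": time; "joint_pos": joint angles; "joint_vel": joint speeds; "tau": joint torques, N m; "position": TCP position; "tcp_rot": TCP orientation; "contact_force": force on the tool from outside, world axes, zero at the start; "moment": the same for the moment, N m; "width": opening from 0.0 (shut) to 1.0 (fully open); "grip_force": force on a finger pad.
Only numpy, scipy, OpenCV 4.12 (cv2) and the standard library are available. Lean on these libraries where they do the work, as an engineer would, in place of code of your own. Each camera call takes 0.05 s, during which the arm holds its last target. There are 200 camera calls.

## Working session

There is one attempt and no reset: what is moved stays moved. The work goes in short steps, each a Python script; the robot and the scene stay as the last script left them, time stands still between calls to the robot, and variables do not carry over. Pictures are saved under pics/ and viewed, at most 10 in all, crops included, and the job is handed in when it is done.

```bash
ls; mkdir -p pics
python3 - <<'E'
from bench import env
import cv2,numpy as np
for n in("top","side"):
    f=env.grab_frame(n); cv2.imwrite(f"pics/{n}0.png",f["frame"]); np.savez(f"{n}0.npz",**f)
    print(n,f["K"].tolist(),np.round(f["extrinsics"],3).tolist(),[k for k in f])
s=env.get_state(); print(s)
E
```

```text
pics
top [[469.6420912622749, 0.0, 322.49263726918315], [0.0, 469.6420912622749, 242.1255620301047], [0.0, 0.0, 1.0]] [[0.023, 0.998, -0.062, 0.494], [-0.999, 0.021, -0.043, -0.095], [-0.041, 0.063, 0.997, 0.938], [0.0, 0.0, 0.0, 1.0]] ['frame', 'range_z', 'K', 'extrinsics']
side [[513.5932930609496, 0.0, 322.8057287944974], [0.0, 513.5932930609496, 234.08981378004924], [0.0, 0.0, 1.0]] [[-0.997, -0.06, 0.051, 0.601], [0.078, -0.617, 0.783, 0.8], [-0.015, 0.784, 0.62, 0.772], [0.0, 0.0, 0.0, 1.0]] ['frame', 'range_z', 'K', 'extrinsics']
{'time': 0.1, 'joint_pos': array([-6.44814802e+01,  2.02583179e+01,  9.36244899e+01, -7.71740201e-04,
        6.61871274e+01, -1.38801473e-01]), 'joint_vel': array([ 0.01914509, -0.00638861, -0.16536425, -0.00942513,  0.00362513,
        0.01394369]), 'tau': array([ 3.92424827e-04, -5.94907272e+01, -3.34928906e+01,  6.99371682e-02,
        1.83902762e-02, -3.54815074e-05]), 'position': array([ 0.27041139, -0.5629864 ,  0.21394337]), 'tcp_rot': array([-1.79930063e+02,  5.36237458e-04,  2.56576337e+01]), 'contact_force': array([-0.03037815, -1.07319025, -0.13667852]), 'moment': array([ 0.01467385,  0.01869686, -0.03851038]), 'grip_force': 0.0, 'width': 0.9996000304252047}
```

View pics/top0.png

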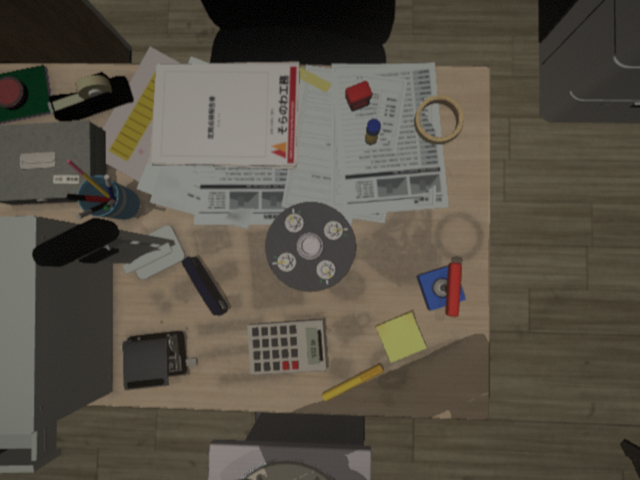

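View pics/side0.png

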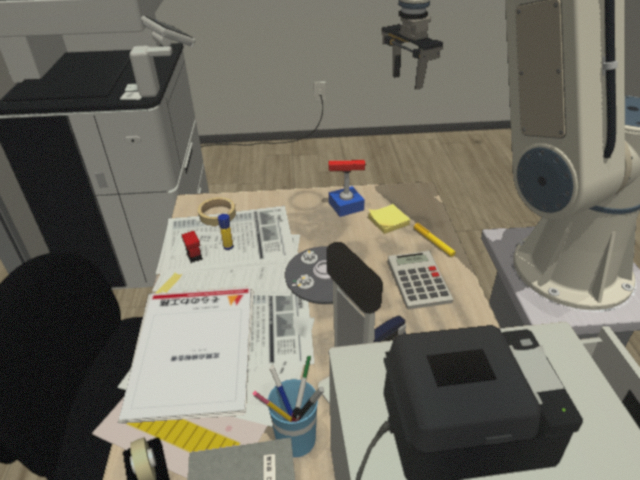

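```bash
cat > h.py <<'E'
import numpy as np,cv2
def ray(f,uv,z):
    """pixels -> world points on plane z"""
    K,E=f["K"],f["extrinsics"]; uv=np.atleast_2d(uv).astype(float)
    d=np.c_[(uv[:,0]-K[0,2])/K[0,0],-(uv[:,1]-K[1,2])/K[1,1],-np.ones(len(uv))]@E[:3,:3].T
    o=E[:3,3]; return o+d*((z-o[2])/d[:,2])[:,None]
def mask(f,lo,hi,roi):
    hsv=cv2.cvtColor(f["frame"],cv2.COLOR_BGR2HSV); m=cv2.inRange(hsv,lo,hi)
    r=np.zeros_like(m); x0,y0,x1,y1=roi; r[y0:y1,x0:x1]=m[y0:y1,x0:x1]; return r
def px(m):
    v,u=np.nonzero(m); return np.c_[u,v]
E
python3 - <<'E'
from h import *
t=dict(np.load("top0.npz")); s=dict(np.load("side0.npz"))
m=mask(t,(0,120,60),(8,255,255),(420,240,480,330)); p=px(m)
w=ray(t,p,.127)[:,:2]; c=cv2.minAreaRect(w.astype(np.float32)); print("bar",len(p),c, np.median(t["range_z"][m>0]))
m=mask(t,(100,120,40),(125,255,255),(405,255,480,320)); p=px(m); w=ray(t,p,.034)[:,:2]; print("stand",len(p),cv2.minAreaRect(w.astype(np.float32)))
w=ray(s,px(mask(s,(0,120,60),(8,255,255),(310,140,385,190))),.115); print("bar side", w.min(0),w.max(0),w.mean(0))
hsv=cv2.cvtColor(t["frame"],cv2.COLOR_BGR2HSV)
g=hsv[...,2].astype(int)
m=((g<85)&(hsv[...,1]<90)).astype(np.uint8)*255
r=np.zeros_like(m); r[190:305,255:368]=m[190:305,255:368]
cs=max(cv2.findContours(r,0,1)[0],key=cv2.contourArea); el=cv2.fitEllipse(cv2.convexHull(cs)); print("plate",el,ray(t,[el[0]],.01))
E_=t["extrinsics"]; print("heights under px(75,243),(150,250)",[float((ray(t,[q],0)[0]-E_[:3,3])[2]*0+E_[2,3]-t["range_z"][q[1],q[0]]) for q in((75,243),(60,300),(440,100))], ray(t,[(75,243)],.2),ray(t,[(60,300)],.2))
cv2.imwrite("pics/plate.png",cv2.resize(cv2.convertScaleAbs(t["frame"][198:296,262:360],alpha=1.5),None,fx=6,fy=6,interpolation=cv2.INTER_CUBIC))
E
```

```text
bar 668 ((0.468988299369812, -0.2845779359340668), (0.0220334492623806, 0.09161416441202164), 86.94682312011719) 0.7935004
stand 631 ((0.469291627407074, -0.28343990445137024), (0.06811092048883438, 0.06981244683265686), 19.269195556640625)
bar side [ 0.41927291 -0.32758375  0.115     ] [ 0.5125796  -0.27422475  0.115     ] [ 0.46785098 -0.30024703  0.115     ]
plate ((309.843994140625, 246.2988739013672), (89.34822082519531, 91.34911346435547), 112.86766815185547) [[ 0.54265882 -0.0301409   0.01      ]]
heights under px(75,243),(150,250) [0.2982348179607116, 0.1668733930377685, 0.00969171283528436] [[0.52997502 0.33578522 0.2       ]] [[0.43814055 0.35511163 0.2       ]]
```

View pics/plate.png

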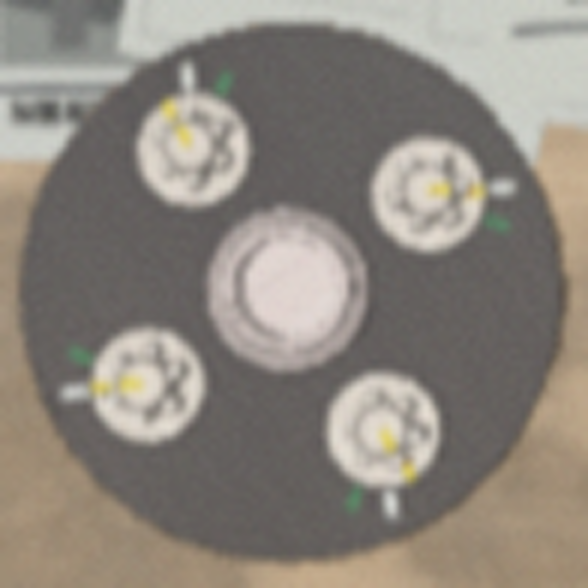

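```bash
cat >> h.py <<'E'
def proj(f,P):
    K,E=f["K"],f["extrinsics"]; c=(np.atleast_2d(P)-E[:3,3])@E[:3,:3]
    return np.c_[K[0,2]+K[0,0]*c[:,0]/-c[:,2],K[1,2]-K[1,1]*c[:,1]/-c[:,2]]
def bolts(t,ctr=np.array([.5427,-.0301])):
    """bolt centres (world xy) from bright flanges, and dark-gap phase (deg mod 60)"""
    m=mask(t,(0,0,125),(180,255,255),(262,198,360,296))
    m=cv2.morphologyEx(m,cv2.MORPH_CLOSE,np.ones((5,5)))
    out=[]
    for c in cv2.findContours(m,0,1)[0]:
        if cv2.contourArea(c)<100: continue
        (u,v),r=cv2.minEnclosingCircle(c); mu=cv2.fitEllipse(c)[0]
        p=ray(t,[mu],.014)[0,:2]; d=np.hypot(*(p-ctr))
        if not .04<d<.07: continue
        out.append(p)
    return out
def gap(t,p):
    g=cv2.cvtColor(t["frame"],cv2.COLOR_BGR2GRAY).astype(np.float32); a=np.radians(np.arange(0,360,2)); z=[]
    for r in (.010,.0115,.013):
        q=proj(t,np.c_[p[0]+r*np.cos(a),p[1]+r*np.sin(a),0*a+.022]).astype(np.float32)
        I=cv2.remap(g,q[:,:1],q[:,1:],cv2.INTER_CUBIC).ravel(); z.append(np.mean(I*np.exp(6j*a)))
    z=np.array(z); return np.r_[(np.degrees(np.angle(-z))/6)%60,(np.degrees(np.angle(-z.sum()))/6)%60,np.abs(z)]
E
python3 - <<'E'
from h import *
from bench import env
t=dict(np.load("top0.npz"))
B=bolts(t)
for p in B: print(np.round(p,4),np.round(gap(t,p),1))
print(np.mean(B,0))
o=[180,0,-3.]
P=np.array([.469,-.2842])
env.move_to([*P,.18],o); env.grip(1.0)
env.line_to([*P,.104],vel=.1); env.grip(0.0); s=env.get_state(); print(s["time"],s["width"],s["grip_force"],s["position"])
env.line_to([*P,.175],vel=.12); s=env.get_state(); print(s["time"],s["position"],s["contact_force"])
f=env.grab_frame("side"); cv2.imwrite("pics/side1.png",f["frame"]); np.savez("side1.npz",**f)
cv2.imwrite("pics/side1c.png",cv2.resize(f["frame"][90:230,270:450],None,fx=4,fy=4,interpolation=cv2.INTER_CUBIC))
E
```

```text
[ 0.4967 -0.0623] [54.3 48.5 28.1 47.4  2.4  1.1  1.9]
[0.5106 0.0171] [25.2 26.7 30.6 26.8  5.5  5.7  2.3]
[ 0.5758 -0.0765] [14.4 39.1 39.9 38.8  1.2  2.7  4.8]
[0.5898 0.0031] [35.1 32.9 13.7 32.8  5.   3.6  1.3]
[ 0.5944 -0.0334] [1.4 1.4 9.  3.4 0.2 0.2 0.1]
[ 0.55346373 -0.03041803]
3.6083 0.22085287629905845 29.99974988400936 [ 0.4690377  -0.28436171  0.10402061]
4.35 [ 0.46853525 -0.28385725  0.17436215] [-0.10206012  0.26172999 -3.37473248]
```

View pics/side1c.png

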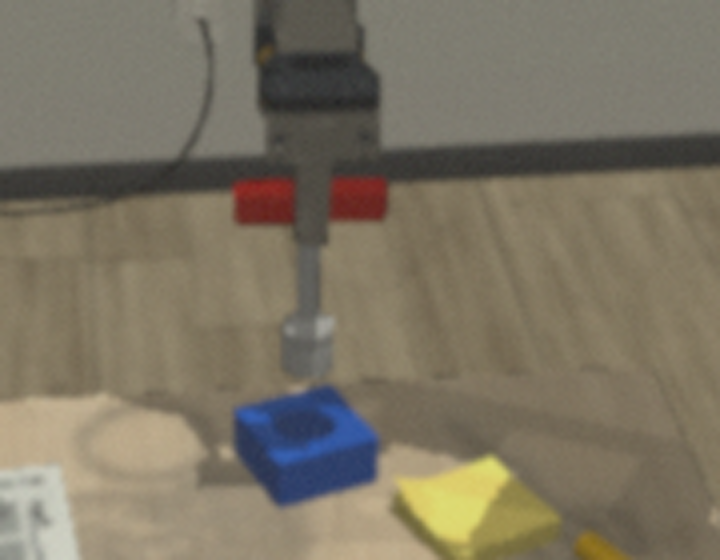

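```bash
cat >> h.py <<'E'
from bench import env
C=np.array([.5432,-.0297]); ANG=dict(A=35.,B=-55.,C=-145.,D=125.)
def bxy(b,off=(0,0)): a=np.radians(ANG[b]); return C+.056*np.array([np.cos(a),np.sin(a)])+off
H=.096
def st():
    s=env.get_state(); return s["time"],np.round(s["position"]-[0,0,H],4),round(float(s["tcp_rot"][2]),1),np.round(s["contact_force"],1),np.round(s["moment"],3)
def engage(xy,yaws,F=5):
    """feel the socket onto the head at xy, trying yaws; True when seated"""
    env.move_to([*xy,.040+H],[180,0,yaws[0]])
    for i,y in enumerate(yaws):
        if i: env.line_to([*xy,.0262+H],rotation=[180,0,y],vel=.05)
        hit=env.line_to([*xy,.0150+H],vel=.03 if i==0 else .02,until_force=F)
        s=st(); print(y,hit,*s,flush=True)
        if s[1][2]<.0185: return y
        if s[1][2]>.0272: print("off head"); env.line_to([*xy,.040+H]); return None
    env.line_to([*xy,.040+H]); return None
E
python3 - <<'E'
from h import *
print(bxy("A"))
env.move_to([.5,-.15,.175],[180,0,20]); print(*st())
engage(bxy("A"),[30,42,18,54,6])
E
```

```text
[0.58907251 0.00242028]
5.0083 [ 0.4998 -0.1493  0.0784] 20.1 [-0.2 -0.5 -2.7] [-0.013  0.013 -0.059]
30 True 6.3333 [0.5884 0.0021 0.0232] 30.0 [ 0.7  0.1 -1.8] [ 0.041 -0.076  0.067]
42 False 7.4 [0.5889 0.0024 0.0149] 42.0 [-0.3 -0.2 -3.6] [-0.     0.19  -0.037]
```

```bash
cat >> h.py <<'E'
def turn(xy,y0,y1,step,lim=.3,z=.0155):
    """turn clockwise from yaw y0 to y1; stop when moment about z passes lim above the start"""
    m0=env.get_state()["moment"][2]; y=y0
    while y>y1+1e-6:
        y=max(y-step,y1); env.line_to([*xy,z+H],rotation=[180,0,y],vel=.1); s=st(); print(y,s[0],s[1],s[2],s[3],s[4][2],flush=True)
        if abs(s[4][2]-m0)>lim: print("limit"); break
    return y
E
python3 - <<'E'
from h import *
turn(bxy("A"),42,42-12,4)
E
```

```text
38 7.65 [0.5892 0.0024 0.0157] 38.1 [ 0.6 -0.6 -2. ] 0.022
34 7.9 [0.5891 0.0025 0.0156] 34.2 [-0.1  0.7 -1.8] -0.026
30 8.15 [0.5891 0.0025 0.0156] 30.2 [-0.1 -0.  -0.8] 0.08
```

Run:
```python
from h import *
xy=bxy("A")
turn(xy,30,1,5)
env.line_to([*xy,.0157+H],rotation=[180,0,5],vel=.1)   # relax into the play
env.line_to([*xy,.045+H],vel=.1)
env.move_to([.44,-.2,.045+H],[180,0,30]); print(*st())
t=env.grab_frame("top"); np.savez("top1.npz",**t)
cv2.imwrite("pics/plate1.png",cv2.resize(cv2.convertScaleAbs(t["frame"][198:296,262:360],alpha=1.5),None,fx=6,fy=6,interpolation=cv2.INTER_CUBIC))
for b in ANG: print(b,np.round(gap(t,bxy(b)),1))
```

```text
25 8.4 [0.5891 0.0025 0.0155] 25.2 [ 0.1 -0.2 -2.1] 0.028
20 8.65 [0.5891 0.0025 0.0155] 20.3 [-0.1  0.7 -2.1] 0.047
15 8.9 [0.5891 0.0024 0.0155] 15.3 [ 0.1  0.6 -1.1] 0.007
10 9.15 [0.5891 0.0024 0.0155] 10.3 [-1.   0.5 -2.7] 0.037
5 9.4 [0.5891 0.0024 0.0155] 5.3 [ 1.6  0.9 -2.2] 0.033
1 9.65 [0.5891 0.0024 0.0155] 1.3 [ 0.5  0.4 -1.4] 0.044
11.3333 [ 0.4405 -0.1998  0.0449] 29.9 [-0.5 -0.2 -2.8] [0.01  0.002 0.022]
A [ 5.5 55.8 42.3 55.5  3.8  2.1  3.4]
B [13.9 33.8 39.9 32.9  2.9  0.9  3.8]
C [53.  50.1 29.1 49.8  3.3  2.   1.4]
D [24.  25.3 48.2 26.1  5.4  3.2  1.9]
```

View pics/plate1.png

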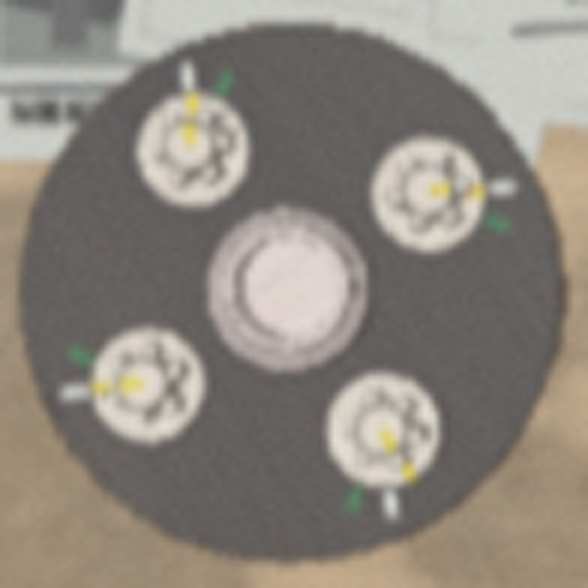

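```bash
cat >> h.py <<'E'
def stripe(t,b):
    """bolt value (deg clockwise from outward) from yellow flange mark"""
    p=bxy(b); u=proj(t,[[*p,.014]])[0]; m=mask(t,(18,90,70),(38,255,255),(int(u[0])-12,int(u[1])-12,int(u[0])+13,int(u[1])+13))
    w=ray(t,px(m),.014)[:,:2]-p; r=np.hypot(*w.T); w=w[(r>.0125)&(r<.022)]
    wt=w.mean(0) if len(w) else [0,0]; return round((ANG[b]-np.degrees(np.arctan2(wt[1],wt[0]))+180)%360-180,1),len(w)
E
python3 - <<'E'
from h import *
for n in("top0","top1"):
    t=dict(np.load(n+".npz")); print([(b,stripe(t,b)) for b in ANG])
xy=bxy("C")
y=engage(xy,[48,36,60,24,12])
if y is not None:
    for i in range(4):
        env.line_to([*xy,.0155+H],rotation=[180,0,y-4*i],vel=.1)
        m=[]
        for k in range(6): env.hold(.02); m.append(env.get_state()["moment"][2])
        print(y-4*i,np.mean(m),np.std(m))
    print(*st())
E
```

```text
[('A', (np.float64(0.8), 5)), ('B', (np.float64(28.8), 4)), ('C', (np.float64(-1.5), 5)), ('D', (np.float64(31.3), 3))]
[('A', (np.float64(31.1), 5)), ('B', (np.float64(27.3), 4)), ('C', (np.float64(-1.5), 5)), ('D', (np.float64(31.3), 3))]
48 False 13.0167 [ 0.4973 -0.0619  0.015 ] 48.0 [-0.6 -1.9 -3.6] [-0.427  0.011  0.055]
48 0.03733674059578943 0.021314460260067353
44 0.04511231687573878 0.04872808271032822
40 0.020647887205373534 0.013482382017921636
36 0.058009700404058784 0.024169804606349383
14.4167 [ 0.4974 -0.0618  0.0156] 36.1 [ 0.8 -1.2 -2. ] [-0.446 -0.111  0.1  ]
```

Run:
```python
from h import *
xy=bxy("C")
turn(xy,36,10,5)
env.line_to([*xy,.0157+H],rotation=[180,0,15],vel=.1)
env.line_to([*xy,.045+H],vel=.1)
env.move_to([.44,-.2,.045+H],[180,0,12]); print(*st())
t=env.grab_frame("top"); np.savez("top2.npz",**t); print([(b,stripe(t,b)) for b in ANG])
```

```text
31 14.6667 [ 0.4974 -0.0618  0.0155] 31.2 [ 0.6 -0.9 -1. ] 0.047
26 14.9167 [ 0.4974 -0.0618  0.0155] 26.3 [ 0.6 -1.5 -1.9] 0.051
21 15.1667 [ 0.4974 -0.0618  0.0155] 21.3 [ 1.  -0.8 -1.4] -0.026
16 15.4167 [ 0.4974 -0.0618  0.0155] 16.3 [ 0.  -1.  -2.1] 0.045
11 15.6667 [ 0.4974 -0.0618  0.0155] 11.3 [ 0.6 -1.6 -2.7] 0.047
10 15.9167 [ 0.4974 -0.0618  0.0155] 10.1 [ 0.4 -0.6 -1.1] 0.085
17.2583 [ 0.4395 -0.2001  0.0445] 11.9 [ 0.1 -0.  -2.6] [ 0.018  0.026 -0.001]
[('A', (np.float64(30.3), 6)), ('B', (np.float64(29.1), 4)), ('C', (np.float64(37.1), 4)), ('D', (np.float64(31.3), 3))]
```

```bash
cat >> h.py <<'E'
def finish(b,yeng,ystop):
    xy=bxy(b); y=engage(xy,yeng)
    if y is None: return
    m0=.04; env.line_to([*xy,.0155+H],rotation=[180,0,ystop+5],vel=.1)
    y=ystop+5
    while y>ystop-6:
        y-=1; env.line_to([*xy,.0155+H],rotation=[180,0,y],vel=.1); m=[]
        for k in range(3): env.hold(.02); m.append(env.get_state()["moment"][2])
        print(y,st()[2],np.round(np.mean(m),3),flush=True)
        if np.mean(m)>.16: break
    env.line_to([*xy,.0157+H],rotation=[180,0,y+7],vel=.1)
    env.line_to([*xy,.045+H],vel=.1)
    return y
E
python3 - <<'E'
from h import *
finish("C",[18,24,12],-10)
env.move_to([.44,-.2,.045+H],[180,0,12]); print(*st())
t=env.grab_frame("top"); print([(b,stripe(t,b)) for b in ANG])
E
```

```text
18 False 18.9417 [ 0.4975 -0.0618  0.0151] 18.0 [-0.2 -0.5 -2.7] [0.049 0.027 0.022]
-6 -5.9 0.062
-7 -7.0 0.077
-8 -8.0 0.071
-9 -9.0 0.086
-10 -10.0 0.137
-11 -11.0 0.192
22.6583 [ 0.4396 -0.2     0.0445] 11.8 [-0.1  0.2 -2.8] [-0.033  0.037  0.004]
[('A', (np.float64(31.1), 5)), ('B', (np.float64(29.1), 2)), ('C', (np.float64(54.9), 5)), ('D', (np.float64(31.3), 3))]
```

```bash
sed -i 's/    m0=.04; env/    if ystop is None: ystop=y-32; n=22\n    else: n=11\n    env/; s/while y>ystop-6/while y>ystop+5-n/' h.py
python3 - <<'E'
from h import *
finish("A",[9,15,3],-25)
finish("B",[43,31,55,67,19],None)
env.move_to([.44,-.2,.045+H],[180,0,12]); print(*st())
t=env.grab_frame("top"); print([(b,stripe(t,b)) for b in ANG])
E
```

```text
9 False 24.6833 [0.5891 0.0024 0.0151] 9.0 [-0.6  0.3 -3.4] [ 0.032  0.195 -0.027]
-21 -21.0 0.065
-22 -22.0 0.078
-23 -23.0 0.059
-24 -24.0 0.077
-25 -25.0 0.137
-26 -26.0 0.256
43 True 29.5417 [ 0.576  -0.0755  0.0246] 43.0 [ 0.7 -0.6  4.9] [ 0.008 -0.062 -0.035]
31 True 30.1667 [ 0.5756 -0.0756  0.0245] 31.1 [-0.3  0.3  3.8] [-0.016  0.066  0.067]
55 True 31.0083 [ 0.5758 -0.0756  0.0245] 54.9 [ 0.9 -0.3  4.7] [ 0.066 -0.037 -0.05 ]
67 False 32.075 [ 0.5753 -0.0756  0.0149] 67.0 [ 1.3 -0.5 -1.8] [-0.198 -0.194  0.009]
39 39.1 0.067
38 38.0 0.142
37 37.0 0.186
35.0833 [ 0.441  -0.1999  0.0451] 12.1 [ 0.4  0.1 -3. ] [-0.014 -0.034  0.012]
[('A', (np.float64(57.0), 6)), ('B', (np.float64(54.9), 4)), ('C', (np.float64(54.9), 5)), ('D', (np.float64(31.3), 3))]
```

Run:
```python
from h import *
finish("D",[33,45,21,57,9],None)
env.move_to([.44,-.2,.06+H],[180,0,12]); print(*st())
t=env.grab_frame("top"); print([(b,stripe(t,b)) for b in ANG])
P=[.469,-.2842]
env.move_to([*P,.075+H],[180,0,-3]); print(*st())
f=env.grab_frame("side"); t=env.grab_frame("top")
cv2.imwrite("pics/ret.png",cv2.resize(f["frame"][90:230,270:450],None,fx=4,fy=4,interpolation=cv2.INTER_CUBIC))
```

```text
33 True 36.6167 [0.5104 0.0157 0.0231] 33.0 [ 0.4 -0.2 -4. ] [-0.274 -0.218 -0.037]
45 True 37.25 [0.5114 0.0162 0.0244] 44.9 [-0.6  1.1  4.7] [ 0.002  0.028 -0.056]
21 True 38.1083 [0.5113 0.0162 0.0237] 21.1 [0.4 0.3 2.4] [-0.054 -0.096 -0.017]
57 True 39.1583 [0.5115 0.0162 0.0245] 56.9 [-0.  -0.1  3.7] [-0.039  0.027 -0.018]
9 True 40.425 [0.5116 0.0162 0.0245] 9.0 [-0.1  0.3  4.6] [0.045 0.018 0.064]
41.5917 [ 0.4401 -0.1994  0.0596] 12.0 [ 1.4 -0.2 -3.5] [-0.008  0.065  0.002]
[('A', (np.float64(57.0), 6)), ('B', (np.float64(54.9), 4)), ('C', (np.float64(54.9), 5)), ('D', (np.float64(28.3), 5))]
42.0917 [ 0.4697 -0.2838  0.0746] -3.0 [-0.5  0.4 -3.2] [ 0.051  0.036 -0.002]
```

View pics/ret.png

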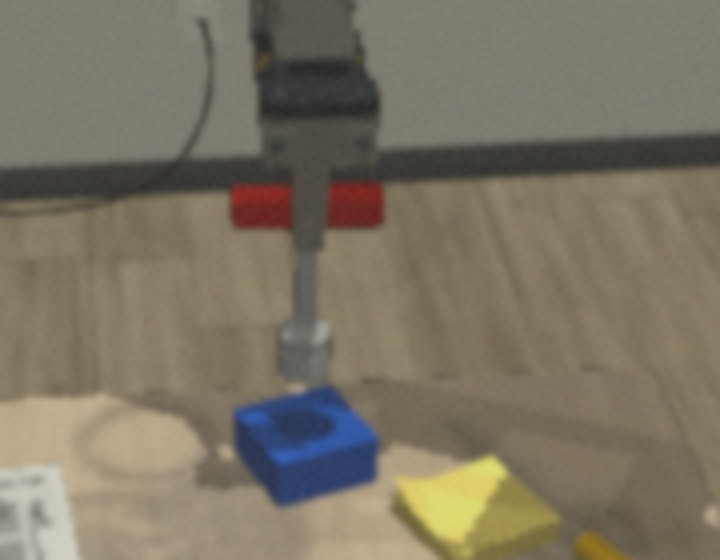

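Run:
```python
from h import *
import h
e0=engage
h.engage=lambda xy,y: e0(xy,y,F=9)
r=finish("D",[33,27,39,21,51],None); print(r)
if r is not None:
    env.move_to([.44,-.2,.06+H],[180,0,12])
    t=env.grab_frame("top"); print([(b,stripe(t,b)) for b in ANG])
print(*st())
```

```text
33 False 44.3417 [0.511  0.0162 0.015 ] 33.0 [ 0.1 -0.6 -2.8] [-0.228 -0.012  0.005]
5 5.1 0.075
4 4.0 0.06
3 3.0 0.054
2 2.0 0.032
1 1.0 0.09
0 0.0 0.076
-1 -1.0 0.064
-2 -2.0 0.061
-3 -3.0 0.096
-4 -4.0 0.079
-5 -5.0 0.036
-6 -6.0 0.05
-7 -7.0 0.073
-8 -8.0 0.093
-9 -9.0 0.147
-10 -10.0 0.215
-10
[('A', (np.float64(55.9), 5)), ('B', (np.float64(54.9), 4)), ('C', (np.float64(54.9), 5)), ('D', (np.float64(58.2), 4))]
51.4417 [ 0.4403 -0.1991  0.0597] 12.0 [ 0.6  0.5 -2.9] [-0.002  0.028 -0.02 ]
```

All four bolts reached their stops, so the wrench goes back now.

Run:
```python
from h import *
P=[.4690,-.2844]
env.move_to([*P,.055+H],[180,0,-3])
hit=env.line_to([*P,.0075+H],vel=.05,until_force=5); s=st(); print(hit,*s)
if s[1][2]<.0125:
    env.grip(1.0); env.line_to([*P,.2],vel=.15); env.move_to([.40,-.40,.25],[180,0,-3]); print(*st())
    f=env.grab_frame("side"); cv2.imwrite("pics/end.png",cv2.resize(f["frame"][90:290,270:450],None,fx=3,fy=3)); 
    t=env.grab_frame("top"); print([(b,stripe(t,b)) for b in ANG])
```

```text
True 52.8 [ 0.4688 -0.2844  0.0077] -3.0 [ 0.3 -1.6  4.4] [0.032 0.014 0.013]
55.35 [ 0.3995 -0.3996  0.1529] -3.1 [ 0.4  1.5 -0.1] [ 0.089 -0.     0.022]
[('A', (np.float64(57.0), 6)), ('B', (np.float64(54.9), 4)), ('C', (np.float64(54.9), 5)), ('D', (np.float64(58.2), 4))]
```

View pics/end.png

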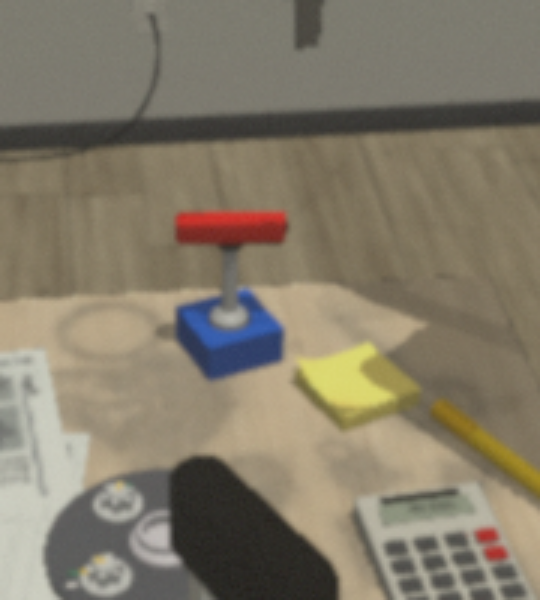

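The wrench stands upright in the stand (socket at about (230,315) in this crop), the gripper is clear of it, and the bystander in view is undisturbed.

```bash
python3 -c "
from bench import env
print(env.sign_off())"
```

```text
the job is handed in; nothing more can be done
None
```

The job is handed in (no verdict was returned): all four bolts were brought to half way, then tightened in cross order until I felt each stop, and the wrench is back upright in its stand, released, at about 55 s of the 72 s allowed.

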